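# Line the breakers up on the rail by size

## Robot

A 6-joint arm with a two-finger parallel gripper is mounted at the origin on the work surface. World frame = base frame: x ahead of the robot, y to its left, z up, the work surface at z = 0. Lengths are in m, angles in rad, forces in N, time in s.
With the tool pointing down it reaches from about 0.375 to 0.825 m from the base axis. Payload 5.5 kg.
Tool frame: the origin (TCP) lies at the very end of the fingers, on their centre line; the grasp point (between the pads) lies r.grasp_offset behind it (r.grasp_offset is the distance from the TCP to the grasp point, in m); y points along the fingers, z is the direction in which the jaws open and shut, and the axes are right-handed (so a half turn about y gives the same grasp; the last joint's range is limited). The gripper opens to 85 mm and grips with 20 to 120 N. Pads are 22 mm wide; open, the fingers measure 114 mm over their backs; the gripper's body (76 mm by 85 mm) begins 54 mm behind the grasp point. The pads swing forward as they close: fully open they stand 13 mm farther back than shut.
Start: joints at [-1.228, 0.314, -0.047, 1.21, 0, 1.571], TCP at [0.202, -0.565, 0.231] pointing down, gripper open.
Joint ranges: [-2.67, 2.67], [-0.69, 1.73], [-1.03, 1.25], [-2.08, 2.16], [-1.42, 1.45], [-3.14, 3.14]. Speed limits (rad/s): [2.39, 2.39, 3.01, 3.14, 3.14, 3.14].

## Interface

Orientations are given as a 3x3 rotation matrix whose columns are the frame's x, y, z axes.
In Python, from station import r gives the robot as it stands.
- The arm moves only by the shell command python3 -m handwheel 'ROWS' [FORCE]. ROWS is JSON, a list of rows, each a list of 3 entries, a list of its own where there are three numbers: the closure in counts, from 0 (fully open) to 255 (shut), then the shift along the world's x, y, z in cm, then the turn about the world's z in degrees. In form: [[claw, [dx, dy, dz], spin], ...]. A call has exactly 5 rows; each row shifts and turns the commanded pose from where the row before left it; what a row does not reach is not made up. A row lasts 1/12 s, in which the tool goes at most 41.7 mm and 7.16 degrees, less where a joint would pass 70% of its speed; a pose out of reach is approached as far as the arm can. A call is refused whole if a number of a shift passes 4.17 or a number of a turn 7.16, either way. A call with a gripper value outside its range is refused whole. The fingers move at their own pace and stop on an object; FORCE is the grip in N (left out, the last holds). Time passes only in rows, so rows that do not move let the fingers close, or fill a call up. It gives the time, the measured TCP pose, the force and the opening at its end, in the units of the state.
- r.get_obs(): the state, without advancing time (a new reading comes with each control period).
- r.snapshot(name): name is "scene" or "top" or "wrist"; returns a dict with "pixels" (384x512x3 uint8, blue, green, red), "intrinsics" (3x3 intrinsics, pixels), "distortion" ([k1, k2, p1, p2, k3] as OpenCV has them; the pictures are not rectified), "T" (4x4, takes a point from camera to world coordinates). Camera axes: x right, y up, looking along -z (the intrinsics and any distortion apply to the point x, -y, -z); pixel columns grow to the right and rows downward; lengths in m; the calibration is good to about 2 mm. A picture is of the moment at which its call begins. There is no depth.
- r.hand_in(): hands the job in, once; it reports no verdict.
The state is a dict: "time_s": time; "q": joint angles; "dq": joint speeds; "effort": joint torques, N m; "position": TCP position; "tool_rot": TCP orientation; "wrist_force": force on the tool from outside, world axes, zero at the start; "moment": the same for the moment, N m; "width": opening from 0.0 (shut) to 1.0 (fully open).
Only numpy, scipy, OpenCV 4.12 (cv2) and the standard library are available. Lean on these libraries where they do the work, as an engineer would, in place of code of your own. Each camera call takes 0.05 s, during which the arm holds its last target. There are 200 camera calls.

## Task

Fit the four loose breakers onto the rail of the mounting panel in order of width: the red-toggled four-pole main breaker next to the grey supply block with the orange tabs, then the three-pole, the two-pole and the single-pole, running towards the green earth block. Each must sit upright, square and fully down over the rail, close beside its neighbour with less than 1 cm of gap. Leave the timer relay, the transformer and the screw tray where they are, and let go of everything at the end.

Things in the scene. Friction and masses are not known exactly. Their poses are not given: they have to be found in the camera images.
- breaker4: Main breaker, four-pole, light grey, four red toggles with a red tie bar: 72 mm wide (y), 0.46 kg. All four breakers stand toggles up, origin at the centre of the underside, z up, y along the width. Profile: 86 mm in x up to shoulders at z 54 mm; between them a nose 45 mm in x, full width in y, rises to 78 mm: grip it across x, tips just over the shoulders. Toggles to 88 mm at x -8 to +2.
- breaker3: Three-pole breaker, light grey, three black toggles with a tie bar: 54 mm wide (y), 0.35 kg, profile as breaker4. Underside of all four: a channel along y through the middle, 43 mm wide, 10 mm deep, drops over the rail; its mouth is bevelled to 51 mm (6 mm high). The locking feet are drawn out, so nothing snaps.
- breaker2: Two-pole breaker, light grey, two black toggles with a tie bar: 36 mm wide (y), 0.23 kg. Profile, channel and origin as the others: nose 45 mm across x between shoulders, z 54 to 78 mm above the underside.
- breaker1: Single-pole breaker, light grey, one black toggle: 18 mm wide (y), 0.12 kg. Profile, channel and origin as the others: nose 45 mm across x between shoulders, z 54 to 78 mm above the underside.
- panel: Fixed zinc plate, flat on the bench, turned up to 0.15 rad, with a steel rail along its y axis (centre line x = 0): 35 mm wide, 356 mm long, top at 18 mm. Origin: underside of the plate below the rail's middle, z up. A seated breaker's underside is 8 mm above it, its y along the rail, x within 4 mm of 0. A grey wiring duct 45 mm high lies at x 71 to 107 mm.
- feed: Supply terminal block, grey with four orange tabs, fixed on one end of the rail (either end): 45 mm along the rail (y), 52 mm across, its top 64 mm above the bench. Origin: on the rail's centre line, middle of its length, 19 mm above the bench.
- earth: Earth terminal block, green with yellow and green tabs, fixed on the other end of the rail, same size and origin as the supply block. 255 mm of rail are free between the two.
- timer: Bystander: timer relay, charcoal with two orange dials, 36 mm wide, 86 mm across, 82 mm high, standing loose among the breakers, not to be moved. Origin: centre of the underside.
- transformer: Bystander: small transformer, yellow coil in a dark iron core, 82 x 52 x 59 mm, loose, not to be moved. Origin: centre of the underside.
- screw_tray: Bystander: blue tray with small screws, 90 x 65 x 28 mm, loose, not to be moved. Origin: centre of the underside.
Mind the look-alikes: they are no part of the job. What is shaped like the breaker1 but purple is not meant.

How it is judged:
At the end, for the whole second after the job is handed in: From the supply block: four-, three-, two-, single-pole, each gap under 12 mm. Each breaker seated on the rail (underside 5 to 11.5 mm above the panel's origin, within 8 mm of the rail's centre line, within 0.12 rad of square, tilt under 0.06 rad), released and at rest (z of breaker4 in the frame of panel between 0.005 and 0.0115 m and x of breaker4 in the frame of panel between -0.008 and 0.008 m and angle between the y axis of each of breaker4, breaker3, breaker2, breaker1 and the y axis of panel, either way round below 0.12 rad and angle between each of breaker4, breaker3, breaker2, breaker1's own z axis and vertical below 0.06 rad and horizontal distance between breaker4 and feed below 0.0705 m and linear speed of each of breaker4, breaker3, breaker2, breaker1 below 0.02 m/s and angular speed of each of breaker4, breaker3, breaker2, breaker1 below 0.2 rad/s and z of breaker3 in the frame of panel between 0.005 and 0.0115 m and x of breaker3 in the frame of panel between -0.008 and 0.008 m and horizontal distance between breaker3 and breaker4 below 0.075 m and z of breaker2 in the frame of panel between 0.005 and 0.0115 m and x of breaker2 in the frame of panel between -0.008 and 0.008 m and horizontal distance between breaker2 and breaker3 below 0.057 m and z of breaker1 in the frame of panel between 0.005 and 0.0115 m and x of breaker1 in the frame of panel between -0.008 and 0.008 m and horizontal distance between breaker1 and breaker2 below 0.039 m); the robot touches nothing.
It fails at once if the timer is moved by more than 25 mm or tipped (distance of timer from where it was at the start of the episode above 0.025 m or angle between timer's own z axis and vertical above 0.4 rad).
It fails at once if the transformer is moved by more than 25 mm or tipped (distance of transformer from where it was at the start of the episode above 0.025 m or angle between transformer's own z axis and vertical above 0.4 rad).
It fails at once if the screw tray is moved by more than 25 mm or tipped (distance of screw_tray from where it was at the start of the episode above 0.025 m or angle between screw_tray's own z axis and vertical above 0.4 rad).
It also fails if it takes over 120 s, if anything falls off the work surface, if the arm or the gripper's body presses on something with over 40 N, if the wrist force passes 120 N, or if a joint passes its speed limit or range.

## Working session

There is one attempt and no reset: what is moved stays moved. The work goes in short steps, Python scripts to look and compute and a shell command to move; the robot and the scene stay as the last step left them, time stands still between calls to the robot, and variables do not carry over. Pictures are saved under pics/ and viewed, about 12 in all and at most 16, crops included, and the job is handed in when it is done.

```bash
ls; mkdir -p pics; python3 - <<'E'
from station import r
import cv2,pickle,numpy as np
d={}
for n in ("scene","top","wrist"):
    s=r.snapshot(n); d[n]=s; cv2.imwrite(f"pics/{n}0.png",s["pixels"])
    print(n,np.round(s["intrinsics"],1).tolist(),s["distortion"],np.round(s["T"],3).tolist())
pickle.dump(d,open("snap0.pkl","wb"))
o=r.get_obs();print({k:np.round(v,3).tolist() for k,v in o.items()},r.grasp_offset)
E
```

```text
pics
scene [[470.7, 0.0, 258.4], [0.0, 470.7, 187.6], [0.0, 0.0, 1.0]] [-0.18538406  0.          0.          0.          0.        ] [[-0.561, -0.456, 0.691, 1.472], [0.827, -0.285, 0.484, 0.578], [-0.024, 0.843, 0.537, 0.767], [0.0, 0.0, 0.0, 1.0]]
top [[374.7, 0.0, 249.9], [0.0, 374.7, 197.0], [0.0, 0.0, 1.0]] [-0.04240151  0.          0.          0.          0.        ] [[-0.02, 0.99, -0.143, 0.391], [-1.0, -0.023, -0.016, -0.056], [-0.019, 0.143, 0.99, 1.051], [0.0, 0.0, 0.0, 1.0]]
wrist [[315.3, 0.0, 252.9], [0.0, 315.3, 190.0], [0.0, 0.0, 1.0]] [-0.03280171  0.          0.          0.          0.        ] [[0.335, 0.906, 0.258, 0.267], [-0.942, 0.322, 0.09, -0.542], [-0.001, -0.274, 0.962, 0.373], [0.0, 0.0, 0.0, 1.0]]
{'time_s': 0.15, 'q': [-1.228, 0.314, -0.048, 1.21, 0.0, 1.571], 'dq': [-0.0, -0.002, 0.004, -0.002, -0.001, 0.001], 'effort': [-0.0, -54.004, 34.006, 0.013, -0.0, 0.0], 'position': [0.202, -0.565, 0.231], 'tool_rot': [[-0.942, -0.0, 0.336], [-0.336, 0.001, -0.942], [-0.0, -1.0, -0.001]], 'wrist_force': [-0.643, 0.81, -0.42], 'moment': [0.002, 0.02, -0.003], 'width': 1.004} 0.0187
```

View pics/top0.png

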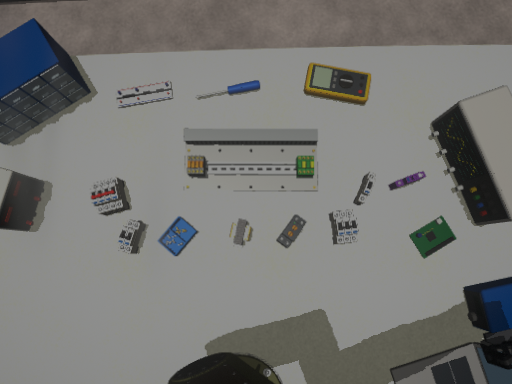

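View pics/scene0.png

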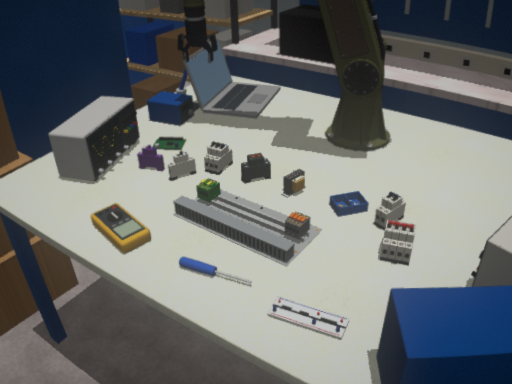

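The top view has +x up and +y to the left:
- Supply block at (196,165) and earth block at (306,166).
- Four-pole with red toggles at (108,196), two-pole at (130,237), three-pole at (345,226).
- Candidates for the single-pole: light grey with a black toggle at (367,188), and purple at (407,180). The grey one fits.
- Bystanders: tray (178,236), transformer (241,232), timer (291,231).

I'll confirm these in an enlarged crop.

```bash
cat > h.py <<'E'
import numpy as np,cv2
def ray(s,uv):
    uv=np.array(uv,float).reshape(-1,1,2)
    p=cv2.undistortPoints(uv,s["intrinsics"],np.array(s["distortion"]))[:,0]
    d=np.c_[p[:,0],-p[:,1],-np.ones(len(p))]@s["T"][:3,:3].T
    return s["T"][:3,3],d
def onz(s,uv,z):
    o,d=ray(s,uv); return o+d*((z-o[2])/d[:,2])[:,None]
def proj(s,P):
    T=s["T"];c=(np.atleast_2d(P)-T[:3,3])@T[:3,:3]
    c=c*[1,-1,-1]
    return cv2.projectPoints(c,np.zeros(3),np.zeros(3),s["intrinsics"],np.array(s["distortion"]))[0][:,0]
E
python3 - <<'E'
import pickle,cv2,numpy as np
d=pickle.load(open("snap0.pkl","rb"));p=d["top"]["pixels"]
a=p[170:260,85:155];b=p[165:255,330:430];
im=np.hstack([a,b]);im=cv2.resize(im,None,fx=4.6,fy=4.6,interpolation=cv2.INTER_CUBIC)
cv2.imwrite("pics/crop1.png",im);print(im.shape)
from h import *
print(onz(d["top"],[(196,165),(306,166),(108,196),(130,237),(345,226),(367,188)],.08).round(3))
E
```

```text
(414, 782, 3)
[[ 0.621  0.101  0.08 ]
 [ 0.611 -0.191  0.08 ]
 [ 0.543  0.336  0.08 ]
 [ 0.434  0.274  0.08 ]
 [ 0.45  -0.285  0.08 ]
 [ 0.548 -0.348  0.08 ]]
```

View pics/crop1.png

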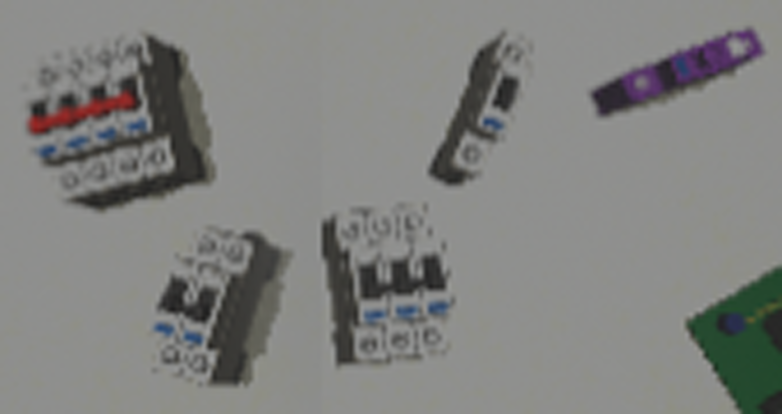

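Confirmed: the grey single-pole at (367,188) is the one meant, and the purple one is left out. Next I move the wrist camera over the panel and the left-hand breakers.

```bash
for i in 1; do
python3 -m handwheel '[[0,[1.7,3.2,0.3],3.5],[0,[1.7,3.2,0.3],3.5],[0,[1.7,3.2,0.3],3.5],[0,[1.7,3.2,0.3],3.5],[0,[1.7,3.2,0.3],3.5]]'
python3 -m handwheel '[[0,[1.7,3.2,0.3],3.5],[0,[1.7,3.2,0.3],3.5],[0,[1.7,3.2,0.3],3.5],[0,[1.7,3.2,0.3],3.5],[0,[1.7,3.2,0.3],3.5]]'
python3 -m handwheel '[[0,[1.7,3.2,0.3],3.5],[0,[1.7,3.2,0.3],3.5],[0,[1.7,3.2,0.3],3.5],[0,[1.7,3.2,0.3],3.5],[0,[1.7,3.2,0.3],3.5]]'
python3 -m handwheel '[[0,[1.7,3.2,0.3],3.5],[0,[1.7,3.2,0.3],3.5],[0,[1.7,3.2,0.3],3.5],[0,[1.7,3.2,0.3],3.5],[0,[1.7,3.2,0.3],3.5]]'
done
python3 -m handwheel '[[0,[0,0,0],0],[0,[0,0,0],0],[0,[0,0,0],0],[0,[0,0,0],0],[0,[0,0,0],0]]'
cat > shot.py <<'E'
import sys,cv2,pickle
from station import r
cam,n=sys.argv[1:]
s=r.snapshot(cam);s["obs"]=r.get_obs();pickle.dump(s,open(n+".pkl","wb"))
cv2.imwrite(f"pics/{n}.png",cv2.resize(s["pixels"],None,fx=1.5,fy=1.5,interpolation=cv2.INTER_CUBIC))
E
python3 shot.py wrist w1
```

```text
time_s: 0.57
position: [0.2869, -0.4034, 0.2461]
tool_rot: [[-0.796, -0.0, 0.606], [-0.606, 0.0, -0.796], [-0.0, -1.0, -0.0]]
wrist_force: [1.1, -0.5, 0.1]
width: 1.0
time_s: 0.98
position: [0.372, -0.2434, 0.2614]
tool_rot: [[-0.576, 0.0, 0.817], [-0.817, 0.0, -0.576], [-0.0, -1.0, 0.0]]
wrist_force: [1.6, -1.2, -0.1]
width: 0.999
time_s: 1.4
position: [0.457, -0.0833, 0.2764]
tool_rot: [[-0.304, 0.0, 0.953], [-0.953, -0.0, -0.304], [0.0, -1.0, 0.0]]
wrist_force: [0.8, -0.7, -0.1]
width: 1.0
time_s: 1.82
position: [0.542, 0.0767, 0.2912]
tool_rot: [[-0.003, -0.0, 1.0], [-1.0, -0.0, -0.003], [0.0, -1.0, -0.0]]
wrist_force: [0.5, -0.5, 1.0]
width: 0.998
time_s: 2.23
position: [0.5411, 0.0738, 0.2913]
tool_rot: [[-0.008, -0.0, 1.0], [-1.0, -0.0, -0.008], [0.0, -1.0, -0.0]]
wrist_force: [0.6, -0.5, -0.6]
width: 1.0
```

View pics/w1.png

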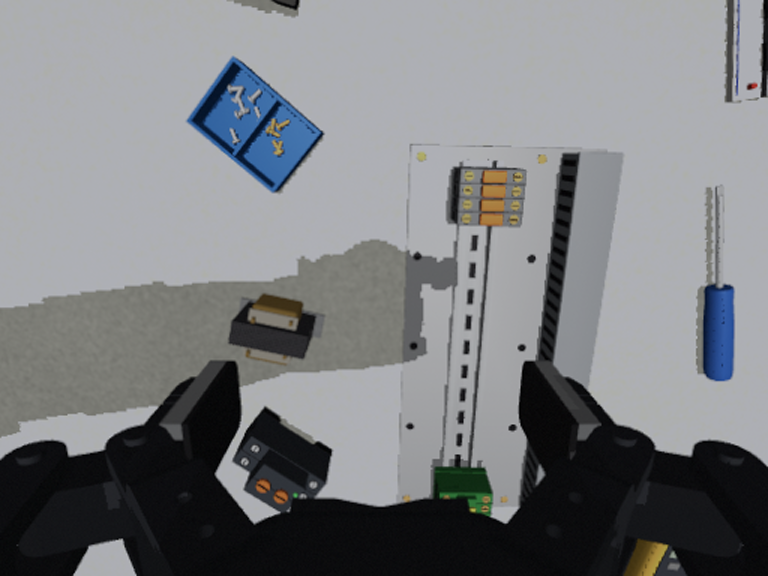

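The wrist view shows the orange-tabbed supply block at (490,197) display, the rail slots running from (475,240) to (458,460), and the earth block at (463,490). I'll measure the rail line and the supply block from these.

```bash
cat > panel.py <<'E'
import pickle,cv2,numpy as np
from h import *
s=pickle.load(open("w1.pkl","rb"));p=s["pixels"]
g=p.max(2)
m=((g<70)).astype(np.uint8);roi=np.zeros_like(m);roi[154:306,302:322]=1
n,l,st,c=cv2.connectedComponentsWithStats(m*roi)
S=[(c[i],st[i,4]) for i in range(1,n) if 12<st[i,4]<90 and st[i,2]<9]
for x in S: print(x[0].round(1),x[1])
P=onz(s,[x[0] for x in S],.018)
mu=P.mean(0);_,_,v=np.linalg.svd(P[:,:2]-mu[:2]);u=v[0]*np.sign(v[0,1])
print("rail pt",mu.round(4),"u",u.round(4),"yaw",np.arctan2(-u[0],u[1]),"resid",((P[:,:2]-mu[:2])@[u[1],-u[0]]).round(4))
print("spacing",((P[:,:2]-mu[:2])@u).round(4))
h=cv2.cvtColor(p,cv2.COLOR_BGR2HSV)
o=((h[...,0]>8)&(h[...,0]<20)&(h[...,1]>150)).astype(np.uint8);o[:, :290]=0;o[160:]=0;o[:, 370:]=0
n,l,st,c=cv2.connectedComponentsWithStats(o)
c4=[c[i] for i in range(1,n) if st[i,4]>40]
print("tabs",np.round(c4,1).tolist())
for z in (.06,.064):
  T=onz(s,c4,z);print(z,T.round(4).tolist());f=T.mean(0)[:2]
  print(" mean",f.round(4),"along/off rail",((f-mu[:2])@u).round(4),((f-mu[:2])@[u[1],-u[0]]).round(4))
E
python3 panel.py
```

```text
[316.  161.3] 29
[314.6 180. ] 28
[313.1 197. ] 27
[320.1 221.1] 41
[312.  214.5] 24
[310.8 231.5] 24
[309.3 247.4] 25
[316.8 260.2] 36
[308.  262.7] 23
[307. 278.] 21
[306.  292.5] 24
[313.6 297.1] 21
rail pt [ 0.6245 -0.049   0.018 ] u [0.0039 1.    ] yaw -0.0038634849622017223 resid [-0.0002 -0.0008 -0.0017  0.0099 -0.0021 -0.0026 -0.0036  0.0084 -0.0043
 -0.0047 -0.0052  0.0068]
spacing [ 0.1125  0.0868  0.0626  0.0269  0.0369  0.0111 -0.0137 -0.0345 -0.0384
 -0.064  -0.089  -0.0972]
tabs [[329.7, 117.8], [328.8, 127.2], [327.8, 136.5], [326.9, 146.1]]
0.06 [[0.6302, 0.1228, 0.06], [0.6297, 0.112, 0.06], [0.6291, 0.1011, 0.06], [0.6287, 0.0899, 0.06]]
 mean [0.6294 0.1064] along/off rail 0.1554 0.0043
0.064 [[0.6292, 0.123, 0.064], [0.6288, 0.1123, 0.064], [0.6282, 0.1016, 0.064], [0.6277, 0.0905, 0.064]]
 mean [0.6285 0.1068] along/off rail 0.1558 0.0034
```

```bash
sed -i 's/st\[i,2\]<9\]/st[i,2]<9 and c[i][0]<321.5-(c[i][1]-154)*0.07-1.5]/' panel.py; python3 panel.py
```

```text
[316.  161.3] 29
[314.6 180. ] 28
[313.1 197. ] 27
[312.  214.5] 24
[310.8 231.5] 24
[309.3 247.4] 25
[308.  262.7] 23
[307. 278.] 21
[306.  292.5] 24
rail pt [ 0.6218 -0.0373  0.018 ] u [0.0294 0.9996] yaw -0.029436140983345935 resid [ 0.      0.0001 -0.0002  0.0001  0.0002 -0.0001 -0.0003 -0.      0.0002]
spacing [ 0.1009  0.0752  0.0509  0.0253 -0.0005 -0.0254 -0.0501 -0.0757 -0.1007]
tabs [[329.7, 117.8], [328.8, 127.2], [327.8, 136.5], [326.9, 146.1]]
0.06 [[0.6302, 0.1228, 0.06], [0.6297, 0.112, 0.06], [0.6291, 0.1011, 0.06], [0.6287, 0.0899, 0.06]]
 mean [0.6294 0.1064] along/off rail 0.1439 0.0034
0.064 [[0.6292, 0.123, 0.064], [0.6288, 0.1123, 0.064], [0.6282, 0.1016, 0.064], [0.6277, 0.0905, 0.064]]
 mean [0.6285 0.1068] along/off rail 0.1443 0.0025
```

```bash

python3 -m handwheel '[[0,[-0.6,4,0],0],[0,[-0.6,4,0],0],[0,[-0.6,4,0],0],[0,[-0.6,4,0],0],[0,[-0.6,4,0],0]]'
python3 -m handwheel '[[0,[0,0,0],0],[0,[0,0,0],0],[0,[0,0,0],0],[0,[0,0,0],0],[0,[0,0,0],0]]'
python3 shot.py wrist w2
```

```text
time_s: 2.7
position: [0.5113, 0.2756, 0.2917]
tool_rot: [[-0.008, 0.001, 1.0], [-1.0, 0.0, -0.008], [-0.0, -1.0, 0.001]]
wrist_force: [0.9, -0.3, 0.7]
width: 0.997
time_s: 3.12
position: [0.5121, 0.2734, 0.2915]
tool_rot: [[-0.009, 0.0, 1.0], [-1.0, -0.0, -0.009], [0.0, -1.0, 0.0]]
wrist_force: [0.3, 0.4, 0.4]
width: 1.004
```

View pics/w2.png

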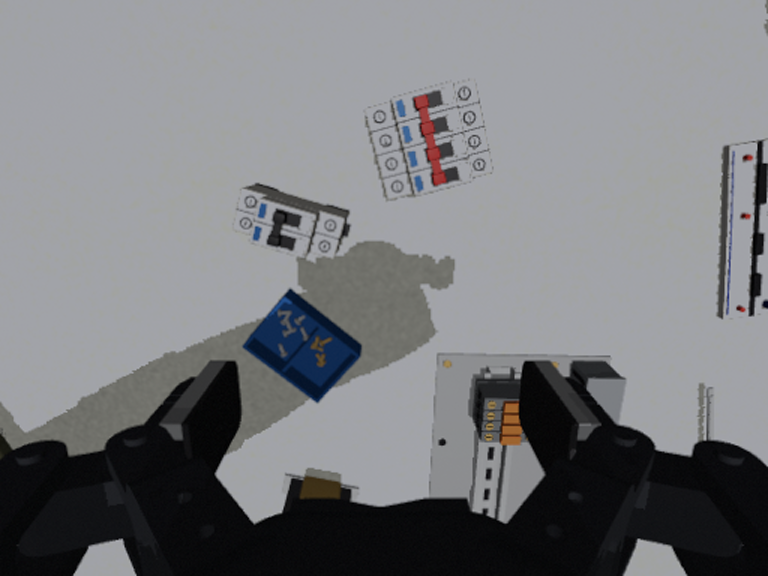

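The four-pole is at (430,140) display, with its eight screw heads on both shoulders clear. The two-pole is at (288,224). I'll cast the screw heads onto z = 54 mm to get centre and heading.

```bash
cat > brk.py <<'E'
import pickle,sys
from h import *
def fit(f,L,R,z=.054,sc=1.5):
    """L,R: screw heads on the two shoulders, same order; prints centre, x-axis heading, spans, tool deltas"""
    s=pickle.load(open(f+".pkl","rb"))
    L=onz(s,(np.array(L)+.5)/sc-.5,z)[:,:2];R=onz(s,(np.array(R)+.5)/sc-.5,z)[:,:2]
    c=(L.mean(0)+R.mean(0))/2;d=(R-L).mean(0);a=np.degrees(np.arctan2(d[1],d[0]))
    w=(L[-1]-L[0]+R[-1]-R[0])/2; b=np.degrees(np.arctan2(w[0],-w[1]))
    print("centre",c.round(4),"x-heading",a.round(2),"from rows",b.round(2),"span x",np.linalg.norm(d).round(4),"y",np.linalg.norm(w).round(4))
    p=s["obs"]["position"];z=s["obs"]["tool_rot"][:,2];t=np.degrees(np.arctan2(z[1],z[0]))
    print(" delta cm",((c-p[:2])*100).round(2),"turn",(a-t).round(2))
E
python3 - <<'E'
from brk import *
fit("w2",[(380,116),(386,141),(391,164),(397,186)],[(464,93),(469,117),(474,141),(479,164)])
fit("w2",[(251,201),(246,223)],[(330,226),(325,246)])
E
```

```text
centre [0.5511 0.3498] x-heading 14.55 from rows 14.16 span x 0.0659 y 0.0541
 delta cm [3.91 7.64] turn 15.04
centre [0.4379 0.2863] x-heading -17.82 from rows -16.76 span x 0.0659 y 0.0177
 delta cm [-7.42  1.29] turn -17.33
```

```bash

python3 -m handwheel '[[0,[1.3,2.5,0],5],[0,[1.3,2.5,-1],5],[0,[1.3,2.6,-2],4.9],[0,[0,0,-4],0],[0,[0,0,-4],0]]'
python3 -m handwheel '[[0,[0,0,-4],0],[0,[0,0,-3.5],0],[0,[0,0,-1.5],0],[0,[0,0,0],0],[0,[0,0,0],0]]'
python3 shot.py wrist w3
```

```text
time_s: 3.58
position: [0.5529, 0.352, 0.1814]
tool_rot: [[0.251, 0.004, 0.968], [-0.968, 0.002, 0.251], [-0.001, -1.0, 0.004]]
wrist_force: [0.1, 0.6, -0.3]
width: 1.0
time_s: 4.0
position: [0.5505, 0.3497, 0.0909]
tool_rot: [[0.25, -0.002, 0.968], [-0.968, -0.001, 0.25], [0.001, -1.0, -0.002]]
wrist_force: [0.2, 0.1, 1.1]
width: 1.0
```

View pics/w3.png

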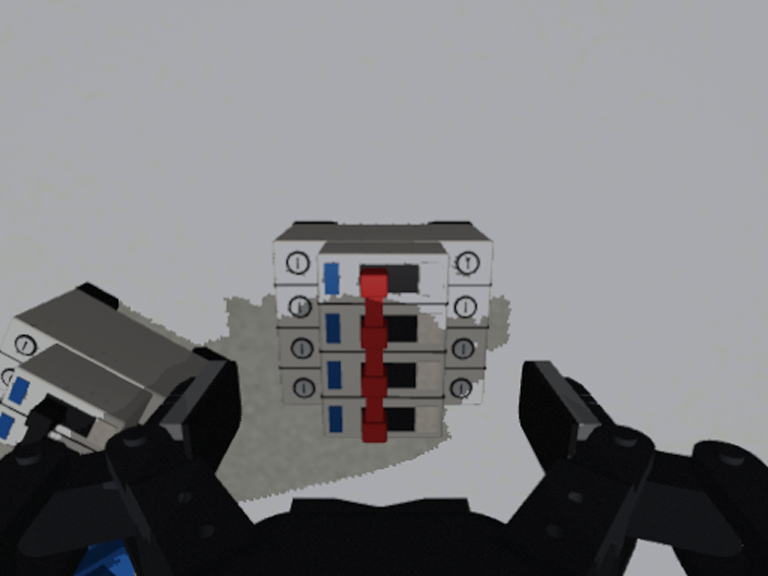

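The four-pole sits well between the fingers, square to the jaws. I'll check the offset from the screws, then descend and grip.

```bash
python3 - <<'E'
from brk import *
fit("w3",[(298,263),(300,307),(302,348),(304,388)],[(468,263),(465,307),(463,349),(461,388)])
E
python3 -m handwheel '[[0,[0,0,-1.5],0],[0,[0,0,-1],0],[0,[0,0,-0.9],0],[0,[0,0,0],0],[0,[0,0,0],0]]'
python3 -m handwheel '[[255,[0,0,0],0],[255,[0,0,0],0],[255,[0,0,0],0],[255,[0,0,0],0],[255,[0,0,0],0]]' 60
python3 -m handwheel '[[255,[0,0,0],0],[255,[0,0,0],0],[255,[0,0,0],0],[255,[0,0,0],0],[255,[0,0,0],0]]'
```

```text
centre [0.5513 0.3498] x-heading 14.35 from rows 14.27 span x 0.0661 y 0.054
 delta cm [-0.03 -0.08] turn -0.13
time_s: 4.47
position: [0.5506, 0.3508, 0.0574]
tool_rot: [[0.251, -0.0, 0.968], [-0.968, -0.0, 0.251], [0.0, -1.0, -0.0]]
wrist_force: [0.0, -0.5, -0.5]
width: 1.001
time_s: 4.88
position: [0.5513, 0.3513, 0.0582]
tool_rot: [[0.251, 0.001, 0.968], [-0.968, 0.001, 0.251], [-0.001, -1.0, 0.002]]
wrist_force: [1.7, 0.4, 3.5]
width: 0.509
time_s: 5.3
position: [0.5513, 0.3513, 0.0582]
tool_rot: [[0.251, 0.001, 0.968], [-0.968, 0.001, 0.251], [-0.001, -1.0, 0.002]]
wrist_force: [-0.0, 0.0, 4.9]
width: 0.511
```

```bash

python3 -m handwheel '[[255,[0,0,2],0],[255,[0,0,3],0],[255,[0,0,3],0],[255,[0,0,2.5],0],[255,[0.8,-3.4,0],-1.8]]'
python3 -m handwheel '[[255,[0.8,-3.4,0],-1.8],[255,[0.8,-3.4,0],-1.8],[255,[0.8,-3.4,0],-1.8],[255,[0.8,-3.4,0],-1.8],[255,[0.8,-3.4,0],-1.8]]'
python3 -m handwheel '[[255,[0.8,-3.4,0],-1.8],[255,[0.8,-3.4,0],-1.8],[255,[0.9,-3.4,0],-1.8],[255,[0,0,0],0],[255,[0,0,0],0]]'
python3 -m handwheel '[[255,[0,0,-2],0],[255,[0,0,-2.5],0],[255,[0,0,-1.5],0],[255,[0,0,0],0],[255,[0,0,0],0]]'
python3 shot.py wrist w4
```

```text
time_s: 5.72
position: [0.56, 0.3233, 0.1675]
tool_rot: [[0.226, 0.006, 0.974], [-0.974, 0.008, 0.226], [-0.006, -1.0, 0.007]]
wrist_force: [2.3, 1.4, -2.9]
width: 0.511
time_s: 6.13
position: [0.5978, 0.1451, 0.1611]
tool_rot: [[0.064, -0.002, 0.998], [-0.998, -0.001, 0.064], [0.0, -1.0, -0.002]]
wrist_force: [0.8, -0.1, -3.0]
width: 0.512
time_s: 6.55
position: [0.6231, 0.0428, 0.1611]
tool_rot: [[-0.032, -0.002, 0.999], [-0.999, -0.0, -0.032], [0.0, -1.0, -0.002]]
wrist_force: [-0.8, 1.0, -3.0]
width: 0.514
time_s: 6.97
position: [0.622, 0.0459, 0.101]
tool_rot: [[-0.027, -0.004, 1.0], [-1.0, 0.0, -0.027], [0.0, -1.0, -0.004]]
wrist_force: [0.3, -0.6, -2.4]
width: 0.511
```

View pics/w4.png

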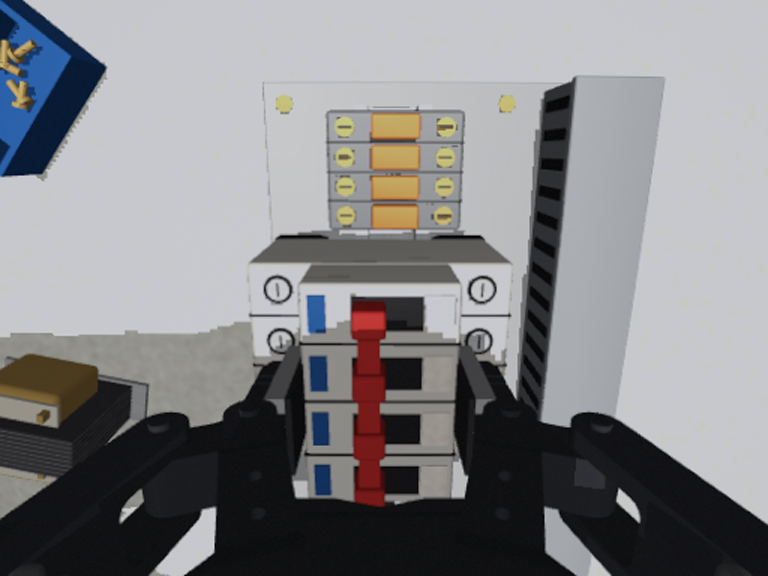

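The four-pole hangs over the rail just short of the supply block. The block's near top edge is at row 229 (328–462), and the breaker's shoulder edge is at row 263 (249–511). I'll compute the gap and the centring.

```bash
cat > gap.py <<'E'
import pickle
from h import *
MU=np.array([.6218,-.0373]);U=np.array([.0294,.9996]);N=np.array([.9996,-.0294])
def pts(f,uv,z,sc=1.5):
    s=pickle.load(open(f+".pkl","rb"));P=onz(s,(np.array(uv,float)+.5)/sc-.5,z)[:,:2]
    for a,p in zip(uv,P): print(a,"z",z,"xy",p.round(4),"s",((p-MU)@U).round(4),"off",((p-MU)@N).round(4))
    return P
E
python3 - <<'E'
from gap import *
print("feed near/far corners");pts("w4",[(328,229),(462,229),(328,111),(464,111)],.064)
print("b4 shoulder edge");pts("w4",[(249,263),(511,262)],.097)
s=pickle.load(open("w4.pkl","rb"));print(s["obs"]["position"].round(4))
E
```

```text
feed near/far corners
(328, 229) z 0.064 xy [0.603  0.0867] s 0.1234 off -0.0224
(462, 229) z 0.064 xy [0.6542 0.0853] s 0.1235 off 0.0288
(328, 111) z 0.064 xy [0.6054 0.1293] s 0.1661 off -0.0213
(464, 111) z 0.064 xy [0.6543 0.1279] s 0.1661 off 0.0276
b4 shoulder edge
(249, 263) z 0.097 xy [0.581  0.0817] s 0.1177 off -0.0442
(511, 262) z 0.097 xy [0.6645 0.0797] s 0.1182 off 0.0393
[0.6233 0.0459 0.1024]
```

```bash

python3 -m handwheel '[[255,[0.35,0.1,-1],0],[255,[0,0,-0.7],0],[255,[0,0,-0.5],0],[255,[0,0,0],0],[255,[0,0,0],0]]'
python3 -m handwheel '[[255,[0,0,-0.4],0],[255,[0,0,-0.4],0],[255,[0,0,0],0],[255,[0,0,0],0],[255,[0,0,0],0]]'
python3 -m handwheel '[[255,[0,0,-0.3],0],[255,[0,0,-0.2],0],[255,[0,0,0],0],[255,[0,0,0],0],[255,[0,0,0],0]]'

```

```text
time_s: 7.43
position: [0.6267, 0.0459, 0.0799]
tool_rot: [[-0.029, -0.001, 1.0], [-1.0, -0.0, -0.029], [0.0, -1.0, -0.001]]
wrist_force: [-0.6, 1.5, -3.4]
width: 0.512
time_s: 7.85
position: [0.6272, 0.0459, 0.0723]
tool_rot: [[-0.029, 0.0, 1.0], [-1.0, 0.0, -0.029], [-0.0, -1.0, 0.0]]
wrist_force: [-0.0, -0.3, -4.3]
width: 0.516
time_s: 8.27
position: [0.6272, 0.0459, 0.0673]
tool_rot: [[-0.029, -0.0, 1.0], [-1.0, -0.0, -0.029], [0.0, -1.0, -0.0]]
wrist_force: [-1.0, -0.1, -3.7]
width: 0.513
```

```bash

python3 -m handwheel '[[255,[0,0,-0.1],0],[255,[0,0,-0.1],0],[255,[0,0,0],0],[255,[0,0,0],0],[255,[0,0,0],0]]'
python3 shot.py wrist w5;  python3 -c "
from station import r;o=r.get_obs();print(o['position'],o['wrist_force'],o['moment'])"

```

```text
time_s: 8.68
position: [0.6274, 0.0459, 0.0662]
tool_rot: [[-0.029, 0.001, 1.0], [-1.0, 0.0, -0.029], [-0.0, -1.0, 0.001]]
wrist_force: [-3.0, -0.0, 5.6]
width: 0.512
[0.62743608 0.04592278 0.06617218] [-3.22519682  0.79803233  6.07039015] [-0.10746262  0.74836144  0.05213968]
```

View pics/w5.png

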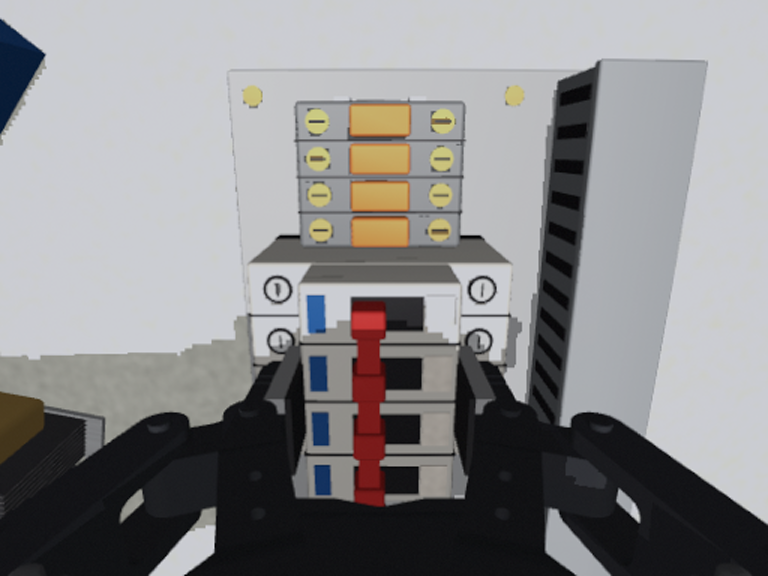

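Gap to the supply block is about 5 mm, and net contact force is about 9 N up at z = 66 mm, so the four-pole is seated. I'll release, lift and go over to the right-hand breakers.

```bash

python3 -m handwheel '[[0,[0,0,0],0],[0,[0,0,0],0],[0,[0,0,0],0],[0,[0,0,0],0],[0,[0,0,0],0]]'
python3 -m handwheel '[[0,[0,0,1.5],0],[0,[0,0,4],0],[0,[0,0,4],0],[0,[0,0,4],0],[0,[-1,-2,3],0]]'
python3 -m handwheel '[[0,[-1,-3.5,1],0],[0,[-1.2,-3.8,1],0],[0,[-1.2,-3.8,1],0],[0,[-1.2,-3.8,1],0],[0,[-1.2,-3.8,1],0]]'
python3 -m handwheel '[[0,[-1.2,-3.8,1],0],[0,[-1.2,-3.8,0],0],[0,[-1.2,-3.8,0],0],[0,[-1.2,-3.8,0],0],[0,[-1.2,-3.8,0],0]]'
python3 -m handwheel '[[0,[-1.2,-2.5,0],0],[0,[0,0,0],0],[0,[0,0,0],0],[0,[0,0,0],0],[0,[0,0,0],0]]'
python3 shot.py wrist w6
```

```text
time_s: 9.15
position: [0.6273, 0.0459, 0.0652]
tool_rot: [[-0.029, 0.0, 1.0], [-1.0, -0.0, -0.029], [0.0, -1.0, 0.0]]
wrist_force: [0.2, -1.1, 0.3]
width: 1.003
time_s: 9.57
position: [0.6192, 0.0283, 0.2336]
tool_rot: [[-0.026, 0.004, 1.0], [-1.0, 0.002, -0.026], [-0.002, -1.0, 0.004]]
wrist_force: [0.5, -0.1, -0.3]
width: 1.001
time_s: 9.98
position: [0.5584, -0.1626, 0.281]
tool_rot: [[-0.028, 0.001, 1.0], [-1.0, -0.0, -0.028], [0.0, -1.0, 0.001]]
wrist_force: [0.8, -0.4, 0.1]
width: 0.999
time_s: 10.4
position: [0.4983, -0.3529, 0.2905]
tool_rot: [[-0.029, 0.001, 1.0], [-1.0, -0.0, -0.029], [0.0, -1.0, 0.001]]
wrist_force: [1.0, -0.5, 0.1]
width: 0.999
time_s: 10.82
position: [0.4877, -0.375, 0.2903]
tool_rot: [[-0.028, 0.0, 1.0], [-1.0, 0.0, -0.028], [-0.0, -1.0, 0.0]]
wrist_force: [0.2, 0.1, -0.5]
width: 1.004
```

View pics/w6.png

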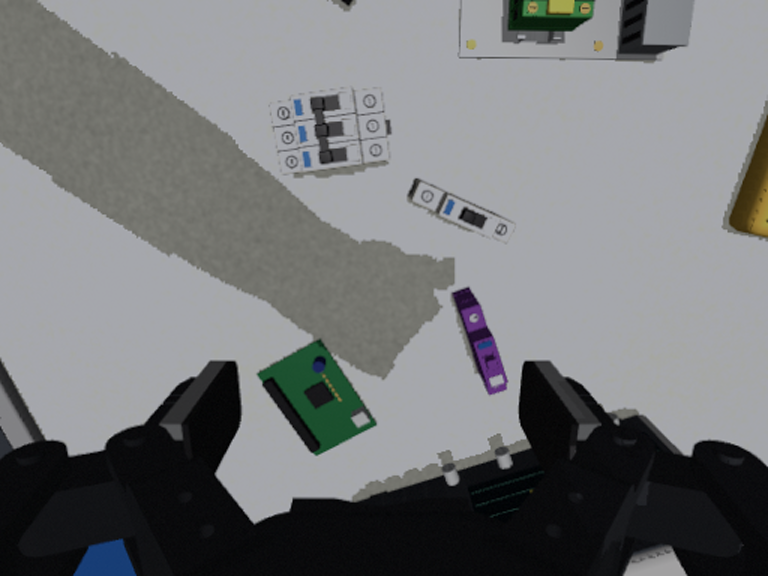

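The three-pole's screws are at (283,113), (287,138), (291,161) on the left and (370,101), (373,126), (376,150) on the right. The single-pole's are at (427,196) and (501,229). The purple look-alike at (481,340) stays out.

```bash
python3 - <<'E'
from brk import *
fit("w6",[(283,113),(287,138),(291,161)],[(370,101),(373,126),(376,150)])
fit("w6",[(427,196)],[(501,229)])
E
```

```text
centre [ 0.4516 -0.2904] x-heading 5.57 from rows 5.43 span x 0.0667 y 0.0359
 delta cm [-3.62  8.45] turn 7.13
centre [ 0.5556 -0.3553] x-heading -25.09 from rows 180.0 span x 0.0659 y 0.0
 delta cm [6.78 1.96] turn -23.53
```

```bash

python3 -m handwheel '[[0,[-1.2,2.8,0],2.4],[0,[-1.2,2.8,-1],2.4],[0,[-1.2,2.85,-2],2.3],[0,[0,0,-4],0],[0,[0,0,-4],0]]'
python3 -m handwheel '[[0,[0,0,-4],0],[0,[0,0,-4],0],[0,[0,0,-2],0],[0,[0,0,-1.3],0],[0,[0,0,-1],0]]'
python3 -m handwheel '[[0,[0,0,0],0],[0,[0,0,0],0],[255,[0,0,0],0],[255,[0,0,0],0],[255,[0,0,0],0]]' 60
python3 -m handwheel '[[255,[0,0,0],0],[255,[0,0,0],0],[255,[0,0,0],0],[255,[0,0,0],0],[255,[0,0,0],0]]'

```

```text
time_s: 11.28
position: [0.4525, -0.2898, 0.1814]
tool_rot: [[0.099, 0.004, 0.995], [-0.995, -0.003, 0.099], [0.003, -1.0, 0.004]]
wrist_force: [0.6, -0.6, -0.5]
width: 0.998
time_s: 11.7
position: [0.4507, -0.2898, 0.0556]
tool_rot: [[0.097, -0.002, 0.995], [-0.995, 0.001, 0.097], [-0.002, -1.0, -0.002]]
wrist_force: [0.8, 0.6, 0.1]
width: 0.998
time_s: 12.12
position: [0.452, -0.2921, 0.0585]
tool_rot: [[0.095, 0.002, 0.995], [-0.995, -0.001, 0.095], [0.001, -1.0, 0.002]]
wrist_force: [0.7, 0.1, 0.8]
width: 0.608
time_s: 12.53
position: [0.4522, -0.2922, 0.0586]
tool_rot: [[0.095, 0.002, 0.996], [-0.996, -0.001, 0.095], [0.001, -1.0, 0.002]]
wrist_force: [-0.7, 0.5, 6.1]
width: 0.507
```

```bash

python3 -m handwheel '[[255,[0,0,2],0],[255,[0,0,3],0],[255,[0,0,3],0],[255,[0,0,2.5],0],[255,[1.9,3,0],-0.8]]'
python3 -m handwheel '[[255,[1.9,3,0],-0.8],[255,[1.9,3,0],-0.8],[255,[1.9,3,0],-0.8],[255,[1.9,3,0],-0.8],[255,[1.9,3,0],-0.8]]'
python3 -m handwheel '[[255,[1.9,3,0],-0.8],[255,[1.9,3,0],-0.8],[255,[2.1,2.9,0],-0.75],[255,[0,0,0],0],[255,[0,0,0],0]]'
python3 -m handwheel '[[255,[0,0,-2],0],[255,[0,0,-2.5],0],[255,[0,0,-1.5],0],[255,[0,0,0],0],[255,[0,0,0],0]]'
python3 shot.py wrist w7
```

```text
time_s: 12.95
position: [0.4708, -0.267, 0.1676]
tool_rot: [[0.075, 0.005, 0.997], [-0.997, -0.007, 0.075], [0.008, -1.0, 0.004]]
wrist_force: [3.0, -0.7, -3.8]
width: 0.51
time_s: 13.37
position: [0.5653, -0.1101, 0.162]
tool_rot: [[0.01, -0.001, 1.0], [-1.0, 0.0, 0.01], [-0.0, -1.0, -0.001]]
wrist_force: [0.4, -0.4, -3.5]
width: 0.512
time_s: 13.78
position: [0.6244, -0.0209, 0.1614]
tool_rot: [[-0.027, -0.001, 1.0], [-1.0, -0.0, -0.027], [0.0, -1.0, -0.001]]
wrist_force: [-0.2, -0.5, -3.4]
width: 0.512
time_s: 14.2
position: [0.6224, -0.0236, 0.1014]
tool_rot: [[-0.031, -0.003, 1.0], [-1.0, -0.0, -0.031], [0.0, -1.0, -0.003]]
wrist_force: [0.4, -0.2, -3.9]
width: 0.508
```

View pics/w7.png

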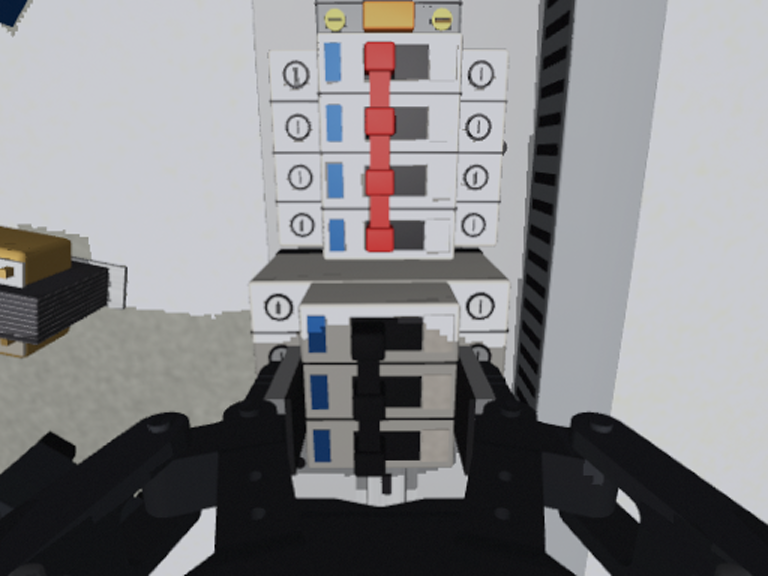

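The four-pole sits square on the rail. Its near shoulder edge is at row 246 (279–495), and the three-pole's shoulder edge is at row 280 (250–507).

```bash
python3 - <<'E'
from gap import *
print("b4");pts("w7",[(279,246),(495,246),(269,52),(507,50)],.062)
print("b3");pts("w7",[(250,280),(507,279)],.097)
s=pickle.load(open("w7.pkl","rb"));print(s["obs"]["position"].round(4))
E
```

```text
b4
(279, 246) z 0.062 xy [0.5836 0.0108] s 0.0469 off -0.0396
(495, 246) z 0.062 xy [0.6682 0.0081] s 0.0467 off 0.045
(269, 52) z 0.062 xy [0.5861 0.0806] s 0.1168 off -0.0391
(507, 50) z 0.062 xy [0.6704 0.0785] s 0.1172 off 0.0451
b3
(250, 280) z 0.097 xy [0.5812 0.0065] s 0.0426 off -0.0419
(507, 279) z 0.097 xy [0.6641 0.0043] s 0.0428 off 0.0411
[ 0.6237 -0.0235  0.1027]
```

```bash

python3 -m handwheel '[[255,[0.3,0,-1],0],[255,[0,0,-0.7],0],[255,[0,0,-0.5],0],[255,[0,0,-0.4],0],[255,[0,0,0],0]]'
python3 -m handwheel '[[255,[0,0,-0.3],0],[255,[0,0,-0.3],0],[255,[0,0,-0.2],0],[255,[0,0,-0.1],0],[255,[0,0,0],0]]'
python3 -m handwheel '[[255,[0,0,-0.1],0],[255,[0,0,0],0],[255,[0,0,0],0],[255,[0,0,0],0],[255,[0,0,0],0]]'

```

```text
time_s: 14.67
position: [0.6264, -0.0225, 0.0751]
tool_rot: [[-0.03, -0.002, 1.0], [-1.0, 0.0, -0.03], [0.0, -1.0, -0.002]]
wrist_force: [-0.1, -0.3, -3.9]
width: 0.51
time_s: 15.08
position: [0.627, -0.0225, 0.067]
tool_rot: [[-0.03, -0.0, 1.0], [-1.0, 0.0, -0.03], [-0.0, -1.0, -0.0]]
wrist_force: [-1.0, 0.1, -3.9]
width: 0.511
time_s: 15.5
position: [0.6273, -0.0225, 0.0667]
tool_rot: [[-0.03, 0.0, 1.0], [-1.0, 0.0, -0.03], [-0.0, -1.0, 0.0]]
wrist_force: [-1.2, 0.5, 0.4]
width: 0.511
```

```bash

python3 -m handwheel '[[0,[0,0,0],0],[0,[0,0,0],0],[0,[0,0,0],0],[0,[0,0,0],0],[0,[0,0,0],0]]'
python3 -m handwheel '[[0,[0,0,1.5],0],[0,[0,0,4],0],[0,[0,0,4],0],[0,[-1.5,2.5,2],-1.5],[0,[-1.9,3.2,0],-1.6]]'
python3 -m handwheel '[[0,[-1.9,3.2,0],-1.6],[0,[-1.9,3.2,0],-1.6],[0,[-1.9,3.2,0],-1.6],[0,[-1.9,3.2,0],-1.6],[0,[-1.9,3.2,0],-1.6]]'
python3 -m handwheel '[[0,[-1.9,3.2,0],-1.6],[0,[-1.9,3.2,0],-1.6],[0,[-2.2,2.8,0],-1.6],[0,[0,0,-2],0],[0,[0,0,-2],0]]'
python3 -m handwheel '[[0,[0,0,0],0],[0,[0,0,0],0],[0,[0,0,0],0],[0,[0,0,0],0],[0,[0,0,0],0]]'
python3 shot.py wrist w8
```

```text
time_s: 15.92
position: [0.6274, -0.0226, 0.0664]
tool_rot: [[-0.03, 0.0, 1.0], [-1.0, -0.0, -0.03], [0.0, -1.0, 0.0]]
wrist_force: [0.2, 0.5, -0.2]
width: 0.999
time_s: 16.33
position: [0.5976, 0.0334, 0.1872]
tool_rot: [[-0.089, 0.01, 0.996], [-0.996, 0.0, -0.089], [-0.001, -1.0, 0.01]]
wrist_force: [0.6, 0.6, 0.5]
width: 0.999
time_s: 16.75
position: [0.4971, 0.1957, 0.1816]
tool_rot: [[-0.223, 0.001, 0.975], [-0.975, 0.0, -0.223], [-0.0, -1.0, 0.001]]
wrist_force: [0.4, 0.9, -0.1]
width: 1.0
time_s: 17.17
position: [0.438, 0.2891, 0.1422]
tool_rot: [[-0.299, 0.003, 0.954], [-0.954, 0.002, -0.299], [-0.003, -1.0, 0.002]]
wrist_force: [0.0, -1.3, 0.5]
width: 0.998
time_s: 17.58
position: [0.4392, 0.2865, 0.1425]
tool_rot: [[-0.303, 0.002, 0.953], [-0.953, 0.001, -0.303], [-0.001, -1.0, 0.001]]
wrist_force: [0.2, 0.6, -0.4]
width: 0.996
```

View pics/w8.png

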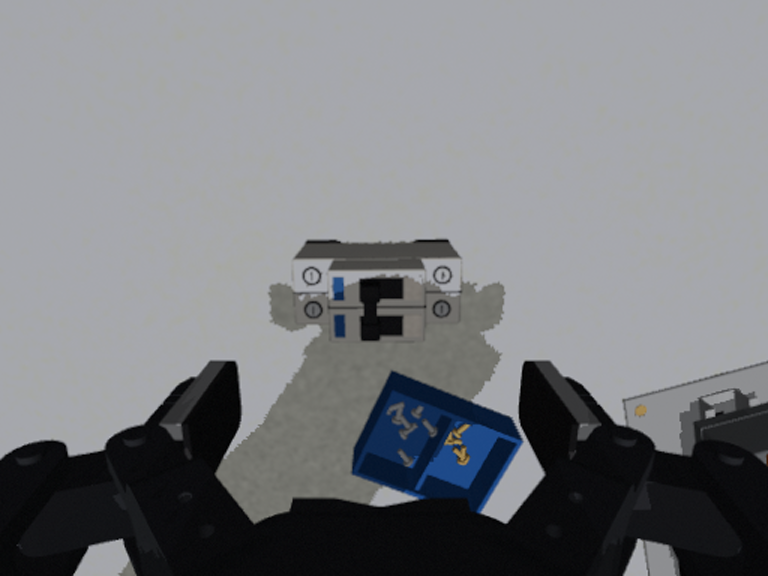

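The two-pole is centred and square between the fingers, and the tray is clear. I'll descend and grip.

```bash
python3 -c "
from brk import *
fit('w8',[(312,275),(313,310)],[(443,275),(442,309)])"
python3 -m handwheel '[[0,[0,0,-3],0],[0,[0,0,-3],0],[0,[0,0,-1.5],0],[0,[0,0,-1],0],[0,[0,0,0],0]]'
python3 -m handwheel '[[0,[0,0,0],0],[255,[0,0,0],0],[255,[0,0,0],0],[255,[0,0,0],0],[255,[0,0,0],0]]' 60
python3 -m handwheel '[[255,[0,0,0],0],[255,[0,0,0],0],[255,[0,0,0],0],[255,[0,0,0],0],[255,[0,0,0],0]]'

```

```text
centre [0.4379 0.2864] x-heading -17.52 from rows -17.85 span x 0.0664 y 0.0184
 delta cm [-0.11 -0.01] turn 0.14
time_s: 18.05
position: [0.4372, 0.2855, 0.0547]
tool_rot: [[-0.303, -0.002, 0.953], [-0.953, -0.002, -0.303], [0.002, -1.0, -0.002]]
wrist_force: [0.5, -0.3, -0.1]
width: 0.996
time_s: 18.47
position: [0.4391, 0.2871, 0.0576]
tool_rot: [[-0.302, 0.002, 0.953], [-0.953, 0.001, -0.302], [-0.002, -1.0, 0.001]]
wrist_force: [-0.2, -0.7, -1.5]
width: 0.511
time_s: 18.88
position: [0.4392, 0.2871, 0.0576]
tool_rot: [[-0.303, 0.002, 0.953], [-0.953, 0.002, -0.303], [-0.002, -1.0, 0.001]]
wrist_force: [-0.3, -0.2, 6.0]
width: 0.511
```

```bash

python3 -m handwheel '[[255,[0,0,2],0],[255,[0,0,3.5],0],[255,[0,0,3.5],0],[255,[0,0,3.5],0],[255,[1.7,-3.25,0],1.45]]'
python3 -m handwheel '[[255,[1.7,-3.25,0],1.45],[255,[1.7,-3.25,0],1.45],[255,[1.7,-3.25,0],1.45],[255,[1.7,-3.25,0],1.45],[255,[1.7,-3.25,0],1.45]]'
python3 -m handwheel '[[255,[1.7,-3.25,0],1.45],[255,[1.7,-3.25,0],1.45],[255,[1.7,-3.25,0],1.45],[255,[1.7,-3.25,0],1.45],[255,[1.6,-3.3,0],1.45]]'
python3 -m handwheel '[[255,[0,0,0],0],[255,[0,0,0],0],[255,[0,0,-3],0],[255,[0,0,-3],0],[255,[0,0,-2],0]]'
python3 -m handwheel '[[255,[0,0,0],0],[255,[0,0,0],0],[255,[0,0,0],0],[255,[0,0,0],0],[255,[0,0,0],0]]'
python3 shot.py wrist w9
```

```text
time_s: 19.3
position: [0.4571, 0.2598, 0.1885]
tool_rot: [[-0.272, 0.008, 0.962], [-0.962, 0.008, -0.272], [-0.01, -1.0, 0.005]]
wrist_force: [2.7, 0.6, -1.5]
width: 0.508
time_s: 19.72
position: [0.5405, 0.0897, 0.1814]
tool_rot: [[-0.153, 0.0, 0.988], [-0.988, 0.0, -0.153], [-0.0, -1.0, 0.0]]
wrist_force: [1.1, 1.7, -2.1]
width: 0.513
time_s: 20.13
position: [0.6246, -0.0733, 0.1812]
tool_rot: [[-0.028, -0.0, 1.0], [-1.0, 0.0, -0.028], [-0.0, -1.0, -0.0]]
wrist_force: [-0.1, 0.8, -1.6]
width: 0.511
time_s: 20.55
position: [0.6224, -0.0702, 0.0991]
tool_rot: [[-0.028, -0.002, 1.0], [-1.0, 0.001, -0.028], [-0.001, -1.0, -0.002]]
wrist_force: [-1.0, 0.7, -3.4]
width: 0.513
time_s: 20.97
position: [0.6255, -0.0714, 0.1033]
tool_rot: [[-0.029, 0.003, 1.0], [-1.0, -0.0, -0.029], [0.0, -1.0, 0.003]]
wrist_force: [0.8, -0.9, -2.2]
width: 0.51
```

View pics/w9.png

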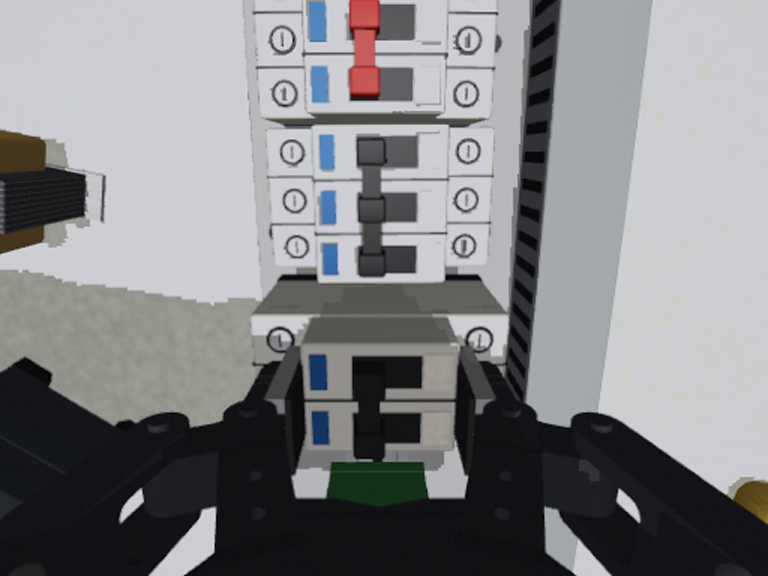

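```bash
python3 - <<'E'
from gap import *
print("b4");pts("w9",[(258,118),(493,116)],.062)
print("b3");pts("w9",[(267,130),(494,128),(274,265),(488,264)],.062)
print("b2");pts("w9",[(252,315),(508,314)],.100)
print("b4 screws");P=pts("w9",[(285,94),(466,94)],.062);print(np.linalg.norm(P[0]-P[1]))
print("b3 screws");P=pts("w9",[(292,152),(468,151),(297,246),(464,246)],.062);print(np.linalg.norm(P[0]-P[1]),np.linalg.norm(P[2]-P[3]))
s=pickle.load(open("w9.pkl","rb"));print(s["obs"]["position"].round(4))
im=cv2.resize(s["pixels"][60:200,160:350],None,fx=4,fy=4,interpolation=cv2.INTER_CUBIC);cv2.imwrite("pics/c9.png",im)
E
```

```text
b4
(258, 118) z 0.062 xy [0.5829 0.0107] s 0.0469 off -0.0403
(493, 116) z 0.062 xy [0.6697 0.0088] s 0.0475 off 0.0465
b3
(267, 130) z 0.062 xy [0.5859 0.0064] s 0.0426 off -0.0372
(494, 128) z 0.062 xy [0.6702 0.0045] s 0.0432 off 0.0471
(274, 265) z 0.062 xy [ 0.5839 -0.0451] s -0.0089 off -0.0377
(488, 264) z 0.062 xy [ 0.6695 -0.0473] s -0.0086 off 0.0479
b2
(252, 315) z 0.1 xy [ 0.5841 -0.0529] s -0.0167 off -0.0373
(508, 314) z 0.1 xy [ 0.6678 -0.0551] s -0.0165 off 0.0465
b4 screws
(285, 94) z 0.062 xy [0.5936 0.0187] s 0.0551 off -0.0299
(466, 94) z 0.062 xy [0.6596 0.0167] s 0.0551 off 0.0361
0.06602619902612095
b3 screws
(292, 152) z 0.062 xy [ 0.5945 -0.0018] s 0.0346 off -0.0283
(468, 151) z 0.062 xy [ 0.6606 -0.0035] s 0.035 off 0.0378
(297, 246) z 0.062 xy [ 0.5937 -0.0377] s -0.0012 off -0.0281
(464, 246) z 0.062 xy [ 0.6597 -0.0397] s -0.0013 off 0.038
0.06609306931515775 0.06603766201318953
[ 0.6253 -0.0715  0.103 ]
```

View pics/c9.png

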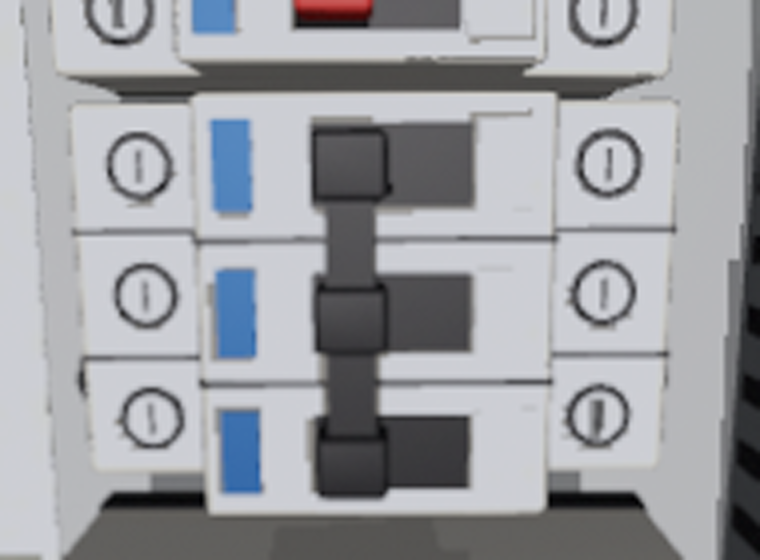

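Screw spans are 66.0 mm at z = 62 mm for both placed breakers, so both are fully down, with a 2–4 mm gap. I'll shift the two-pole 3 mm towards its neighbour and lower it.

```bash

python3 -m handwheel '[[255,[-0.1,0.3,-1],0],[255,[0,0,-0.7],0],[255,[0,0,-0.5],0],[255,[0,0,-0.4],0],[255,[0,0,0],0]]'
python3 -m handwheel '[[255,[0,0,-0.3],0],[255,[0,0,-0.3],0],[255,[0,0,-0.2],0],[255,[0,0,-0.1],0],[255,[0,0,0],0]]'
python3 -m handwheel '[[255,[0,0,-0.1],0],[255,[0,0,-0.1],0],[255,[0,0,0],0],[255,[0,0,0],0],[255,[0,0,0],0]]'

```

```text
time_s: 21.43
position: [0.6221, -0.0685, 0.0736]
tool_rot: [[-0.029, -0.002, 1.0], [-1.0, 0.0, -0.029], [-0.0, -1.0, -0.003]]
wrist_force: [-0.2, 0.2, -1.7]
width: 0.51
time_s: 21.85
position: [0.623, -0.0686, 0.066]
tool_rot: [[-0.029, -0.0, 1.0], [-1.0, 0.0, -0.029], [-0.0, -1.0, -0.0]]
wrist_force: [0.4, -0.1, -2.6]
width: 0.511
time_s: 22.27
position: [0.6234, -0.0687, 0.0657]
tool_rot: [[-0.029, 0.001, 1.0], [-1.0, -0.0, -0.029], [0.0, -1.0, 0.001]]
wrist_force: [-3.5, 0.2, 6.3]
width: 0.51
```

```bash

python3 -m handwheel '[[0,[0,0,0],0],[0,[0,0,0],0],[0,[0,0,0],0],[0,[0,0,0],0],[0,[0,0,0],0]]'
python3 -m handwheel '[[0,[0,0,1.5],0],[0,[0,0,4],0],[0,[0,0,4],0],[0,[-0.7,-2.5,2],-2.4],[0,[-0.75,-3.2,0],-2.6]]'
python3 -m handwheel '[[0,[-0.75,-3.2,0],-2.6],[0,[-0.75,-3.2,0],-2.6],[0,[-0.75,-3.2,0],-2.6],[0,[-0.75,-3.2,0],-2.6],[0,[-0.75,-3.2,0],-2.6]]'
python3 -m handwheel '[[0,[-0.75,-3.2,0],-2.6],[0,[-0.8,-3.8,0],-2.7],[0,[0,0,-2],0],[0,[0,0,-2],0],[0,[0,0,0],0]]'
python3 -m handwheel '[[0,[0,0,0],0],[0,[0,0,0],0],[0,[0,0,0],0],[0,[0,0,0],0],[0,[0,0,0],0]]'
python3 shot.py wrist w10
```

```text
time_s: 22.68
position: [0.6233, -0.0686, 0.0642]
tool_rot: [[-0.029, 0.0, 1.0], [-1.0, -0.0, -0.029], [0.0, -1.0, 0.0]]
wrist_force: [0.9, -0.7, 0.4]
width: 1.0
time_s: 23.1
position: [0.6125, -0.1249, 0.1855]
tool_rot: [[-0.114, 0.009, 0.993], [-0.993, -0.001, -0.114], [0.0, -1.0, 0.01]]
wrist_force: [0.8, -0.8, -0.0]
width: 1.001
time_s: 23.52
position: [0.5706, -0.2871, 0.1793]
tool_rot: [[-0.338, 0.0, 0.941], [-0.941, -0.0, -0.338], [-0.0, -1.0, 0.0]]
wrist_force: [0.9, -0.2, -0.0]
width: 0.998
time_s: 23.93
position: [0.5531, -0.3552, 0.1351]
tool_rot: [[-0.423, -0.005, 0.906], [-0.906, 0.003, -0.423], [-0.001, -1.0, -0.006]]
wrist_force: [-1.1, 0.6, -1.9]
width: 1.0
time_s: 24.35
position: [0.5564, -0.3555, 0.1405]
tool_rot: [[-0.421, 0.001, 0.907], [-0.907, -0.001, -0.421], [0.0, -1.0, 0.002]]
wrist_force: [0.2, 0.9, 0.5]
width: 1.002
```

View pics/w10.png

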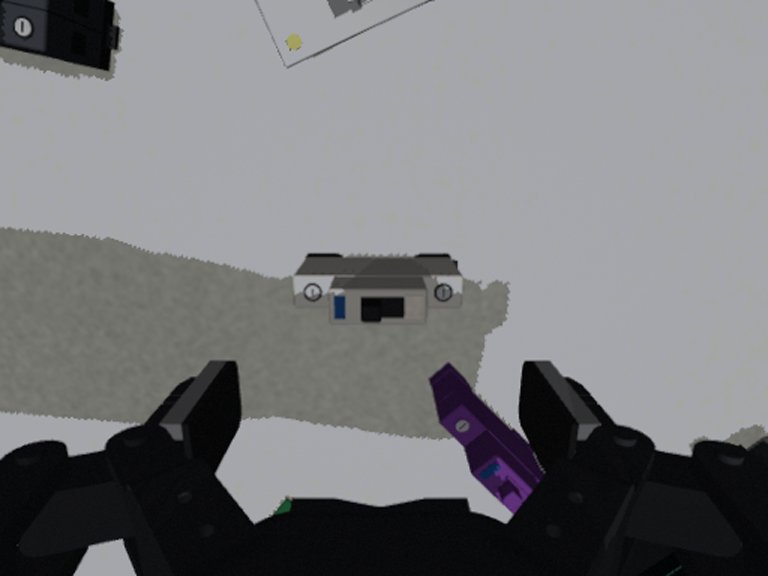

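The single-pole is centred between the fingers. I'll check how far the purple look-alike stands from the right finger before going down.

```bash
python3 - <<'E'
from brk import *
fit("w10",[(312,292)],[(443,292)])
s=pickle.load(open("w10.pkl","rb"));p=s["obs"]["position"];R=s["obs"]["tool_rot"]
for uv,z in [((462,426),.054),((445,364),.03),((432,380),.05),((485,425),.054),((510,490),.078),((540,480),.078)]:
    P=onz(s,[(np.array(uv)+.5)/1.5-.5],z)[0];d=(P-p)@R;print(uv,"toolx",d[0].round(3),"jaw",d[2].round(3))
E
```

```text
centre [ 0.5555 -0.3549] x-heading -25.02 from rows 180.0 span x 0.0663 y 0.0
 delta cm [-0.07  0.06] turn -0.1
(462, 426) toolx 0.077 jaw 0.045
(445, 364) toolx 0.051 jaw 0.038
(432, 380) toolx 0.051 jaw 0.028
(485, 425) toolx 0.077 jaw 0.058
(510, 490) toolx 0.1 jaw 0.068
(540, 480) toolx 0.094 jaw 0.083
```

It is 5 cm clear. Descend and grip.

```bash

python3 -m handwheel '[[0,[0,0,-3],0],[0,[0,0,-3],0],[0,[0,0,-1.4],0],[0,[0,0,-0.9],0],[0,[0,0,0],0]]'
python3 -m handwheel '[[0,[0,0,0],0],[255,[0,0,0],0],[255,[0,0,0],0],[255,[0,0,0],0],[255,[0,0,0],0]]' 50
python3 -m handwheel '[[255,[0,0,0],0],[255,[0,0,0],0],[255,[0,0,0],0],[255,[0,0,0],0],[255,[0,0,0],0]]'

```

```text
time_s: 24.82
position: [0.5545, -0.3547, 0.0544]
tool_rot: [[-0.422, -0.003, 0.907], [-0.907, 0.002, -0.422], [-0.0, -1.0, -0.003]]
wrist_force: [-0.2, 0.9, 0.5]
width: 0.997
time_s: 25.23
position: [0.5566, -0.3562, 0.0579]
tool_rot: [[-0.422, 0.002, 0.907], [-0.907, -0.001, -0.422], [0.0, -1.0, 0.002]]
wrist_force: [0.1, -0.0, -0.6]
width: 0.514
time_s: 25.65
position: [0.5566, -0.3562, 0.0578]
tool_rot: [[-0.422, 0.002, 0.907], [-0.907, -0.001, -0.422], [0.0, -1.0, 0.002]]
wrist_force: [-0.6, -0.1, 5.9]
width: 0.513
```

```bash

python3 -m handwheel '[[255,[0,0,2],0],[255,[0,0,3.5],0],[255,[0,0,3.5],0],[255,[0,0,3.5],0],[255,[0.83,3.2,0],2.9]]'
python3 -m handwheel '[[255,[0.83,3.2,0],2.9],[255,[0.83,3.2,0],2.9],[255,[0.83,3.2,0],2.9],[255,[0.83,3.2,0],2.9],[255,[0.83,3.2,0],2.9]]'
python3 -m handwheel '[[255,[0.83,3.2,0],2.9],[255,[0.84,3.1,0],3],[255,[0,0,0],0],[255,[0,0,-2],0],[255,[0,0,-3],0]]'
python3 -m handwheel '[[255,[0,0,-3],0],[255,[0,0,0],0],[255,[0,0,0],0],[255,[0,0,0],0],[255,[0,0,0],0]]'
python3 shot.py wrist w11
```

```text
time_s: 26.07
position: [0.5664, -0.33, 0.1894]
tool_rot: [[-0.38, 0.009, 0.925], [-0.925, -0.009, -0.38], [0.005, -1.0, 0.012]]
wrist_force: [2.6, -1.1, -0.1]
width: 0.515
time_s: 26.48
position: [0.6054, -0.162, 0.1812]
tool_rot: [[-0.129, -0.0, 0.992], [-0.992, 0.0, -0.129], [-0.0, -1.0, -0.0]]
wrist_force: [0.3, 0.9, -1.9]
width: 0.518
time_s: 26.9
position: [0.625, -0.1003, 0.134]
tool_rot: [[-0.028, 0.006, 1.0], [-1.0, -0.001, -0.028], [0.001, -1.0, 0.007]]
wrist_force: [0.2, 0.7, -1.6]
width: 0.515
time_s: 27.32
position: [0.6237, -0.1011, 0.1036]
tool_rot: [[-0.029, 0.003, 1.0], [-1.0, -0.001, -0.029], [0.0, -1.0, 0.003]]
wrist_force: [0.4, 0.6, -1.7]
width: 0.514
```

View pics/w11.png

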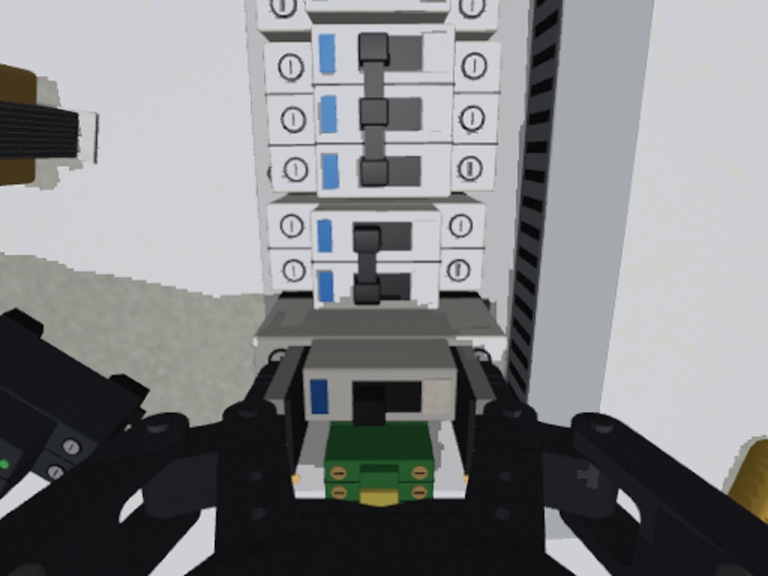

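All three placed breakers sit square. The two-pole's screws are at (291,226), (460,226), (293,271) and (458,271). The single-pole's shoulder edge is at row 336 (255–506).

```bash
python3 - <<'E'
from gap import *
print("b3");P=pts("w11",[(295,170),(469,169)],.062);print(np.linalg.norm(P[0]-P[1]))
print("b2");P=pts("w11",[(291,226),(460,226),(293,271),(458,271)],.062);print(np.linalg.norm(P[0]-P[1]),np.linalg.norm(P[2]-P[3]))
print("b1 edge");pts("w11",[(255,338),(506,337)],.100)
E
```

```text
b3
(295, 170) z 0.062 xy [ 0.5934 -0.0381] s -0.0016 off -0.0284
(469, 169) z 0.062 xy [ 0.6594 -0.0398] s -0.0014 off 0.0377
0.06606232656687142
b2
(291, 226) z 0.062 xy [ 0.5902 -0.0594] s -0.023 off -0.031
(460, 226) z 0.062 xy [ 0.6563 -0.0615] s -0.0231 off 0.0352
(293, 271) z 0.062 xy [ 0.5895 -0.0775] s -0.0412 off -0.0311
(458, 271) z 0.062 xy [ 0.6558 -0.0796] s -0.0413 off 0.0352
0.06617201677600408 0.06630535423624974
b1 edge
(255, 338) z 0.1 xy [ 0.5824 -0.0907] s -0.0546 off -0.0379
(506, 337) z 0.1 xy [ 0.6658 -0.093 ] s -0.0544 off 0.0457
```

Gap is 4 mm, within limits. Lower it.

```bash

python3 -m handwheel '[[255,[-0.1,0.1,-1],0],[255,[0,0,-0.7],0],[255,[0,0,-0.5],0],[255,[0,0,-0.4],0],[255,[0,0,0],0]]'
python3 -m handwheel '[[255,[0,0,-0.3],0],[255,[0,0,-0.3],0],[255,[0,0,-0.2],0],[255,[0,0,-0.1],0],[255,[0,0,0],0]]'
python3 -m handwheel '[[255,[0,0,-0.1],0],[255,[0,0,-0.1],0],[255,[0,0,0],0],[255,[0,0,0],0],[255,[0,0,0],0]]'

```

```text
time_s: 27.78
position: [0.6202, -0.0994, 0.0739]
tool_rot: [[-0.029, -0.002, 1.0], [-1.0, 0.0, -0.029], [-0.0, -1.0, -0.002]]
wrist_force: [0.1, -0.5, -0.5]
width: 0.518
time_s: 28.2
position: [0.621, -0.0996, 0.066]
tool_rot: [[-0.029, -0.0, 1.0], [-1.0, 0.0, -0.029], [-0.0, -1.0, -0.0]]
wrist_force: [0.4, 0.2, -1.0]
width: 0.514
time_s: 28.62
position: [0.6213, -0.0996, 0.0658]
tool_rot: [[-0.029, 0.001, 1.0], [-1.0, -0.0, -0.029], [0.0, -1.0, 0.001]]
wrist_force: [-3.4, 0.8, 8.7]
width: 0.513
```

Contact and seated. Release, lift, and move so the wrist camera sees the whole row (TCP to about y = −0.08, z = 0.29).

```bash

python3 -m handwheel '[[0,[0,0,0],0],[0,[0,0,0],0],[0,[0,0,0],0],[0,[0,0,0],0],[0,[0,0,0],0]]'
python3 -m handwheel '[[0,[0,0,1.5],0],[0,[0,0,4],0],[0,[0,0,4],0],[0,[0,1,4],0],[0,[0,1,4],0]]'
python3 -m handwheel '[[0,[0,0,2],0],[0,[0,0,0],0],[0,[0,0,0],0],[0,[0,0,0],0],[0,[0,0,0],0]]'
python3 shot.py wrist w12; python3 shot.py scene s12
```

```text
time_s: 29.03
position: [0.6212, -0.0996, 0.0642]
tool_rot: [[-0.029, -0.0, 1.0], [-1.0, 0.0, -0.029], [-0.0, -1.0, -0.0]]
wrist_force: [-0.5, 0.7, 0.5]
width: 1.0
time_s: 29.45
position: [0.6208, -0.0797, 0.2409]
tool_rot: [[-0.03, -0.0, 1.0], [-1.0, 0.0, -0.03], [0.0, -1.0, -0.0]]
wrist_force: [1.7, -1.8, 0.1]
width: 0.998
time_s: 29.87
position: [0.6202, -0.0796, 0.2572]
tool_rot: [[-0.029, -0.003, 1.0], [-1.0, 0.0, -0.029], [-0.0, -1.0, -0.003]]
wrist_force: [-0.3, -0.2, 0.2]
width: 1.003
```

View pics/w12.png

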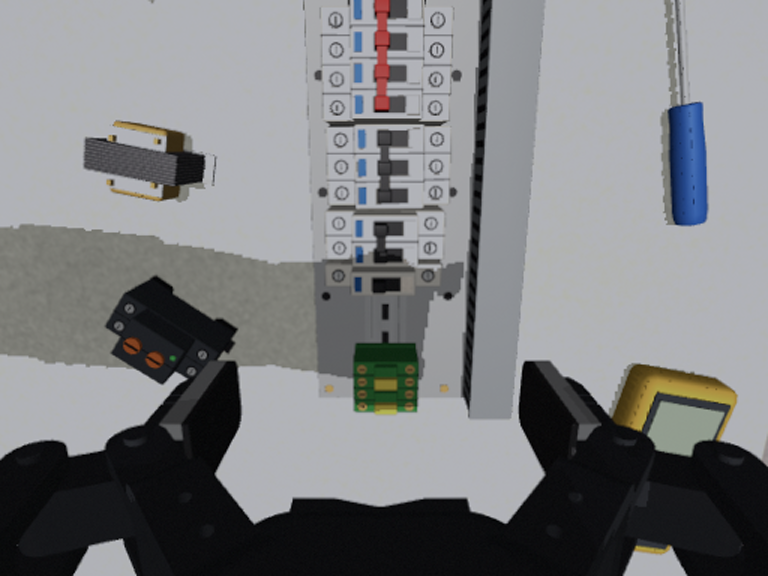

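All four are on the rail in order, square and close together, and the transformer and timer stand where they were. One numeric check of heights and gaps from the screws in this view:

```bash
python3 - <<'E'
from gap import *
import io,contextlib
prev=None
for n,w,L,R in [("b4",72,[(335,19),(336,50),(337,79),(338,107)],[(438,19),(437,50),(436,79),(435,107)]),
 ("b3",54,[(340,139),(340,167),(340,193)],[(433,139),(432,167),(431,192)]),
 ("b2",36,[(338,223),(339,248)],[(431,223),(430,247)]),("b1",18,[(338,276)],[(428,276)])]:
    with contextlib.redirect_stdout(io.StringIO()): A=pts("w12",L,.062);B=pts("w12",R,.062)
    c=(A.mean(0)+B.mean(0))/2;d=(B-A).mean(0)
    print(n,"s",((c-MU)@U).round(4),"off",((c-MU)@N).round(4),"span",np.linalg.norm(d).round(4),"yaw err",(np.arctan2(d[1],d[0])+.0294).round(3),
      "" if prev is None else "gap mm %.1f"%(1e3*(np.linalg.norm(c-prev[0])-(w+prev[1])/2000)))
    prev=(c,w)
E
```

```text
b4 s 0.0823 off 0.0032 span 0.066 yaw err -0.002 
b3 s 0.0165 off 0.003 span 0.0639 yaw err 0.003 gap mm 2.8
b2 s -0.0319 off 0.002 span 0.0664 yaw err 0.005 gap mm 3.4
b1 s -0.0622 off 0.0009 span 0.0665 yaw err -0.0 gap mm 3.3
```

```bash
python3 -c "
from station import r;print(r.hand_in())"
```

```text
the job is handed in; nothing more can be done
None
```

All four breakers are on the rail in order from the supply block: four-, three-, two- and single-pole. Each was lowered until the wrist force showed it resting on the rail, then released. I handed in at about 30 s with the gripper open and clear of everything.

| Check | Result |
|---|---|
| Gap, supply block to four-pole (measured before letting go) | about 5 mm |
| Gaps between breakers (last view) | 2.8, 3.4 and 3.3 mm |
| Offset from the measured rail line (last view) | 1–3 mm |
| Out of square (last view) | at most 0.005 rad |
| Bystanders | never touched; timer and transformer looked unmoved in the last view, the tray was out of view |

- **Screw span on the three-pole:** I used the distance between shoulder screws to check height. In the last view it read 63.9 mm for the three-pole, against 66 mm for the others. The two closer views gave 66.1 mm, and a real drop that large is not possible, so I put it down to reading the pixels by eye.
- **Rail centre line:** the rail slots and the supply block disagreed by about 3 mm, and I placed the breakers between the two.
- **Missed check:** I could not view a final picture from the scene camera because I had reached the picture limit.

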